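Lock a stool frame in the notched bench clamp

TASK

Clamp the loose stool frame for tacking: squeeze the carriage's release lever against its handle, keep it squeezed while you slide the carriage forward so that its sprung pad pushes the frame square and fully against the end stop, and let go so that the carriage locks in a notch with the pad pushed in by between a quarter and three quarters of its 24 mm travel. Push gently, never harder than 20 N on the frame (the pad must not bottom out), and do not disturb the other things on the bench.

Things in the scene. Friction and masses are not known exactly. Their poses are not given: they have to be found in the camera images.
- clamp: Plywood base plate of the bench frame clamp, screwed down, 510 x 240 x 15 mm. Origin: centre of its underside, on the bench. x: the way the carriage slides to tighten; z up. At its +x end a wooden stop 30 mm thick, 230 mm wide, 40 mm high is bolted across. It is fixed, but where differs from job to job (its face 175 to 215 mm ahead of the origin) and is not measured: feel for it.
- bar_end (a point): +x end of the notched steel bar on the plate, at its top, 33 mm above the bench, 35 mm behind the clamp's origin. Below a travel of 29 mm there is a wide gap in its teeth, where the carriage starts, free to shift; farther on it passes teeth only with the lever squeezed. Let go at a travel of 39 to 41 + 12 k mm (k = 0 to 7), the pawl drops into a notch.
- carriage: Carriage over the bar, with handle, lever and pad. Origin: at bench level under the middle of its handle, axes as the clamp's; it lies on the clamp's x axis at x = -175 mm plus its travel (0 to 127 mm), and slides only along x. It takes 3 N to slide plus 25 N per m/s. Locked, it has 3 mm of play; pushed back by the pad's spring it rests at a travel of 38.5 + 12 k mm.
- pad_free (a point): Point fixed to the carriage where the face of its rubber pad is when free: 115 mm ahead of the carriage's origin, 46 mm above the bench. The pad, 120 mm wide and 22 mm high, faces +x on a sprung plunger that can be pushed in by 24 mm. Spring: 2.1 N at first touch, 0.7 N more per mm, 18.9 N at the bottom, where it goes solid.
- grip (a point): Where to pinch the handle from above, closing along y: the middle between the outer faces of post and squeezed lever, 106 mm above the bench, 7 mm to -y of the carriage's origin. On the +y side a fixed wooden post, 34 mm along x, 14 mm thick, on the -y side the steel lever; tops 122 mm above the bench. Across y: 53 mm at rest, 42 mm squeezed. The carriage's body below is up to 66 mm high.
- guard (a point): Middle of the rear face of the steel hand guard on the carriage, 17 mm ahead of the grip point. The guard is an upright plate 90 mm wide along y, 5 mm thick, 82 to 122 mm above the bench, across the +x side of post and lever: fingers 22 mm wide centred on the grip point stand 6 mm behind it and, moving towards +x, push on it.
- lever (a joint): Angle of the release lever (rad): 0 at rest, leaning outward, pawl down in a notch or gap; 0.22 squeezed upright to its end. Pawl clear of the teeth above 0.15; about 0.13 if it stands on a tooth. Hinge along x, 60 mm above the bench, 24 mm to -y of the carriage's origin; blade 22 mm wide, 8 mm thick. Spring at grip height: 6 N at first, 13 N at the end; a 40 N pinch closes it.
- frame: Stripped wooden stool frame lying flat and loose on the plate between pad and stop: four rails 22 mm thick, 180 mm along its x (the clamping direction), 220 mm along y, 40 mm high, about 0.45 kg (some 3 N to slide). Origin: centre of its underside. At first it lies up to 75 mm ahead of the pad, 8 to 20 mm short of the stop and up to 3 degrees askew.
- tack_dish: Bystander, to be left alone: small steel bowl, 56 mm wide, 25 mm high, on the plate beside the carriage. Origin: underside.
- corner_block: Bystander, to be left alone: small wooden block 45 x 30 x 20 mm on the plate, on the lever's side. Origin: underside.
- hammer: Bystander, to be left alone: hammer with a wooden handle lying beside the plate. Origin: underside.
- glue_bottle: Bystander, to be left alone: white bottle 60 mm wide, 150 mm high, beyond the plate. Origin: underside.
- tack_jar: Bystander, to be left alone: glass jar 68 mm wide, 80 mm high. Origin: underside.
- tack_lifter: Bystander, to be left alone: tool like a short screwdriver with a wooden handle, on the plate beside the bar. Origin: underside.

How it is judged:
By the outcome, as a careful person would: the job done as asked, in the order asked, and still so for the second after the job is handed in, with the robot touching nothing.
It also fails if it takes over 64 s, if anything falls off the work surface, if the arm or the gripper's body presses on something with over 40 N, if the wrist force passes 120 N, or if a joint passes its speed limit or range.

ROBOT

A 6-joint arm with a two-finger parallel gripper is mounted at the origin on the work surface. World frame = base frame: x ahead of the robot, y to its left, z up, the work surface at z = 0. Lengths are in m, angles in rad, forces in N, time in s.
With the tool pointing down it reaches from about 0.325 to 0.775 m from the base axis. Payload 5.5 kg.
Tool frame: the origin (TCP) lies between the finger pads, 19 mm behind the fingertips; this is the grasp point; z points along the fingers, y is the line along which they close (so a half turn about z gives the same grasp; the last joint's range is limited). The gripper opens to 88 mm and grips with 3 to 60 N. Pads are 20 mm wide; open, the fingers measure 115 mm over their backs; the gripper's body (75 mm by 178 mm) begins 61 mm behind the grasp point.
Start: joints at [-1.347, 0.091, 1.231, -0, 1.82, -0.057], TCP at [0.166, -0.577, 0.241] pointing down, gripper open.
Joint ranges: [-2.87, 2.87], [-0.86, 2.18], [0.17, 2.46], [-1.51, 4.65], [0.06, 2.69], [-2.65, 2.65]. Speed limits (rad/s): [2.57, 2.57, 3.01, 3.14, 3.14, 3.14].

INTERFACE

Orientations are given as [roll, pitch, yaw] about the fixed x, y, z axes, in that order (R = Rz(yaw) Ry(pitch) Rx(roll)).
In Python, from bench import ctrl, cams, boxes_of, trace, pinpoint gives the robot as it stands.
- The arm moves only by the tool apply_moves, never from a script. Its argument "steps" is a list that holds one entry, the list of rows, each a list of 5 numbers: the opening, from -1 (shut) to 1 (fully open), then the shift along the tool's x, y, z in units of 40 mm (1.0 is 40 mm), then the turn about the tool's z in units of 8 degrees (1.0 is 8 degrees). In form: [[[jaw, dx, dy, dz, spin], ...]]. A call has 1 to 8 rows; each row shifts and turns the commanded pose from where the row before left it, along the tool's axes as they then stand; what a row does not reach is not made up. A row lasts 1/8 s, in which the tool goes at most 62.5 mm and 10.7 degrees, less where a joint would pass 70% of its speed; a pose out of reach is approached as far as the arm can. A call is refused whole if a number of a shift passes 1 or a number of a turn 1, either way. A call with a gripper value outside its range is refused whole. The fingers move at their own pace and stop on an object; "newtons" is the grip in N (left out, the last holds). Time passes only in rows, so rows that do not move let the fingers close. It gives the time, the measured TCP pose, the force, the opening and the grip force at its end, in the units of the state.
- ctrl.observe(): the state, without advancing time (a new reading comes with each control period).
- cams.camera(name): name is "scene" or "top" or "wrist"; returns a dict with "pixels" (420x560x3 uint8, red, green, blue), "fx", "fy", "cx", "cy" (pixels), "R" (3x3) and "t" (3): a world point X has camera coordinates R X + t. Camera axes: x right, y down, z forward; pixel columns grow to the right and rows downward; lengths in m; the calibration is good to about 2 mm. A picture is of the moment at which its call begins. There is no depth.
- ctrl.sign_off(): hands the job in; it is judged then, once.
Trained networks look in a picture, given as the dict that the camera call returned (one of the last four; its "shot" number tells which), for a name from the list of things; names that differ only in an ending like _2 or _b are one class to them, and where a whole thing is asked for, a point or a joint stands for the part that bears it (a point fixed in the world has none). Each returns a list of dicts, best first, with "score" (0 to 1); they miss things now and then, are a little off and sometimes report something else, mostly with a low value. They report only what shows in the picture. A call takes as long as a camera call.
- boxes_of(label, picture): "pixel" ([column, row] in pixels, amid what is visible of it).
- trace(label, picture): "mask" (420x560 bool, what is visible of it) and "pixel" ([column, row] in pixels, amid what is visible of it).
- pinpoint(label, picture): "pixel" ([column, row] in pixels: a listed point, or the origin of a listed thing).
The state is a dict: "t": time; "q": joint angles; "qd": joint speeds; "joint_efforts": joint torques, N m; "tool_pos": TCP position; "tcp_rot": TCP orientation; "force": force on the tool from outside, world axes, zero at the start; "wrist_torque": the same for the moment, N m; "opening": finger opening in m; "gripper_force": force on a finger pad.
Only numpy, scipy, OpenCV 4.12 (cv2) and the standard library are available. Lean on these libraries where they do the work, as an engineer would, in place of code of your own. Each camera call takes 0.05 s, during which the arm holds its last target. There are 200 camera calls.

## Working session

There is one attempt and no reset: what is moved stays moved. The work goes in short steps, Python scripts to look and compute and a tool call to move; the robot and the scene stay as the last step left them, time stands still between calls to the robot, and variables do not carry over. Pictures are saved under pics/ and viewed, at most 10 in all, crops included, and the job is handed in when it is done.

Besides the shell and the picture viewer there is one more tool, called as name([rows], argument=value, ...), one row to a line, values as JSON. apply_moves: Moves the arm, as the interface text tells. Its arguments: {"type":"object","properties":{"steps":{"type":"array"},"newtons":{"type":"number"}},"required":["steps"]}

```bash
mkdir -p pics; cat > h.py <<'E'
import numpy as np, cv2
from bench import ctrl, cams, boxes_of, trace, pinpoint
def ray(p,px):
    d=np.array([(px[0]-p["cx"])/p["fx"],(px[1]-p["cy"])/p["fy"],1.]); R=np.array(p["R"]);t=np.array(p["t"])
    return -R.T@t, R.T@d
def atz(p,px,z):
    c,d=ray(p,px); return c+d*(z-c[2])/d[2]
def tri(obs):
    A=np.zeros((3,3));b=np.zeros(3)
    for p,px in obs:
        c,d=ray(p,px); d=d/np.linalg.norm(d); M=np.eye(3)-np.outer(d,d); A+=M;b+=M@c
    x=np.linalg.solve(A,b)
    return x,[float(np.linalg.norm(np.cross(x-ray(p,q)[0],ray(p,q)[1]/np.linalg.norm(ray(p,q)[1])))) for p,q in obs]
E
python3 - <<'E'
from h import *
np.set_printoptions(precision=4,suppress=True)
s=ctrl.observe(); print(s)
P={n:cams.camera(n) for n in("scene","top","wrist")}
for n,p in P.items(): print(n,p["fx"],-np.array(p["R"]).T@p["t"])
cv2.imwrite("pics/a.png",cv2.cvtColor(P["scene"]["pixels"],cv2.COLOR_RGB2BGR))
cv2.imwrite("pics/b.png",cv2.cvtColor(P["top"]["pixels"],cv2.COLOR_RGB2BGR))
for l in["clamp","bar_end","carriage","pad_free","grip","guard","frame","tack_dish","corner_block","hammer","glue_bottle","tack_jar","tack_lifter"]:
    obs=[]
    for n,p in P.items():
        r=pinpoint(l,p)
        if r:
            print(l,n,r[0]["score"],np.array(r[0]["pixel"]))
            if r[0]["score"]>.3: obs.append((p,r[0]["pixel"]))
    if len(obs)>1: print("   ",*tri(obs))
E
```

```text
{'t': 0.0, 'q': array([-1.3467,  0.0918,  1.2319,  0.    ,  1.8198, -0.0567]), 'qd': array([-0.0008, -0.0012, -0.0017,  0.0011, -0.0004,  0.0014]), 'joint_efforts': array([ -0.0011, -44.6449, -40.6448,   0.0697,   0.0292,  -0.0001]), 'tool_pos': array([ 0.1662, -0.5763,  0.2402]), 'tcp_rot': array([-3.1397, -0.0001,  0.2808]), 'force': array([-0.3349, -0.1066, -0.0544]), 'wrist_torque': array([-0.0145, -0.0053,  0.0314]), 'gripper_force': 0.0, 'opening': 0.08750632899484101}
scene 392.14804302311984 [ 0.9608 -0.285   0.707 ]
top 399.10434651556767 [0.4818 0.0085 0.8683]
wrist 291.8969889188348 [ 0.2348 -0.5557  0.3842]
clamp scene 0.94 [294.7 221.3]
clamp top 0.77 [255.2 238.3]
    [ 0.5436  0.0226 -0.0087] [0.0010148865018444104, 0.00101488650184441]
bar_end scene 0.58 [276.6 215.5]
bar_end top 0.92 [272.6 240. ]
    [ 0.5355 -0.0167  0.0339] [0.0017320585533365958, 0.0017320585533365566]
carriage scene 0.66 [231.5 261.7]
carriage top 0.88 [328.3 235.3]
    [ 0.5497 -0.1426 -0.0195] [0.0010280550707204386, 0.001028055070720493]
pad_free scene 0.69 [280.6 218.8]
pad_free top 0.78 [27
[... 528 characters left out ...]
83 [267.1 283.1]
corner_block top 0.9 [311.8 191.6]
    [ 0.644  -0.1079 -0.0021] [0.004773935558261247, 0.004773935558261201]
hammer scene 0.96 [371.  282.1]
hammer top 0.68 [238.3 138.6]
    [0.7608 0.0571 0.0106] [0.0028949217222925244, 0.0028949217222924814]
glue_bottle scene 0.93 [408.5 227.5]
glue_bottle top 0.71 [166.9 171.2]
    [ 0.6962  0.2224 -0.0135] [0.003871757672410697, 0.00387175767241075]
tack_jar scene 0.96 [268.7 332.4]
tack_jar top 0.63 [338.  159.9]
    [ 0.723  -0.1639 -0.011 ] [0.0025637810055093267, 0.0025637810055093198]
tack_lifter scene 0.85 [232.8 213.6]
tack_lifter top 0.7 [308.9 270.6]
    [ 0.4726 -0.0914  0.0271] [4.744732001528356e-05, 4.7447320015255975e-05]
```

View pics/a.png

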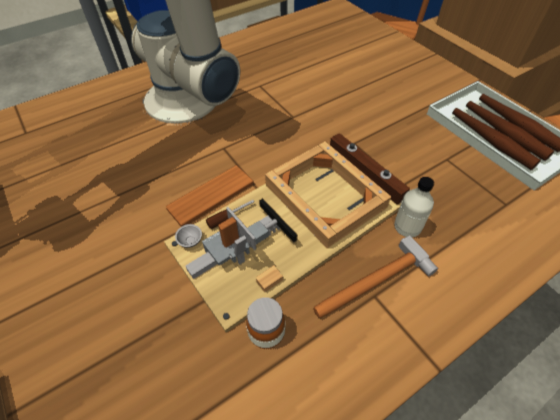

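View pics/b.png

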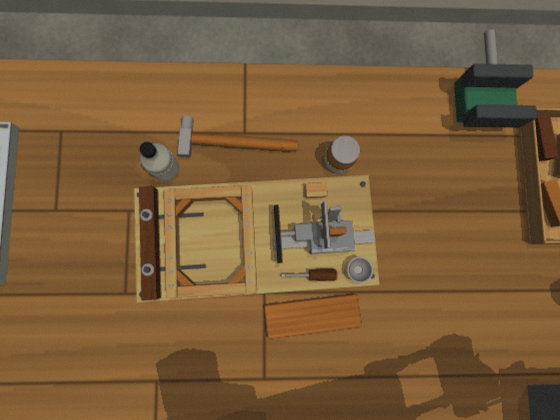

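The top view shows the clamp lying along world +y. The pad face is at column 278, the near frame rail at 254, the stop face at about 159 and the handle at (333,230). The dish (360,269) and lifter (322,274) are on the +y side, and the corner block (316,190) is on the lever side. I'll turn the tool now, then move over.

apply_moves([
  [[1,0,0,0,-1],[1,0,0,0,-1],[1,0,0,0,-1],[1,0,0,0,-1],[1,0,0,0,-1],[1,0,0,0,-1],[1,0,0,0,-1],[1,0,0,0,-1]],
])

```text
t: 3.1
tool_pos: [0.1663, -0.5765, 0.2413]
tcp_rot: [3.142, -0.0, 1.402]
force: [-0.4, 0.6, -0.0]
opening: 0.0879
gripper_force: 0.0
```

```bash
python3 - <<'E'
from h import *
np.set_printoptions(precision=4,suppress=True)
p=cams.camera("top")
m=trace("clamp",p)[0]; f=trace("frame",p)[0]; c=trace("carriage",p)[0]
print(m["score"],f["score"],c["score"])
def rect(mask,z,n):
    ys,xs=np.nonzero(mask); P=np.array([atz(p,(x,y),z)[:2] for x,y in zip(xs,ys)])*1000
    r=cv2.minAreaRect(P.astype(np.float32)); print(n,r, mask.sum())
rect(m["mask"]|f["mask"]|c["mask"],.015,"plate"); rect(m["mask"],.015,"plate only"); rect(f["mask"],.055,"frame")
print(ctrl.observe()["tool_pos"],ctrl.observe()["tcp_rot"])
E
```

```text
0.76 0.81 0.95
plate ((547.0637817382812, 18.9686279296875), (240.25860595703125, 509.8952331542969), 3.6154701709747314) 22996
plate only ((547.0637817382812, 18.9686279296875), (240.25860595703125, 509.8952331542969), 3.6154701709747314) 18292
frame ((535.7777099609375, 112.77098083496094), (219.42596435546875, 179.93862915039062), 3.0393564701080322) 4723
[ 0.1663 -0.5765  0.2413] [3.1416 0.     1.3949]
```

apply_moves([
  [[1,0,0,0,-0.85],[1,0,0,0,-0.84],[1,0.85,0.96,0,0],[1,0.85,0.96,0,0],[1,0.85,0.96,0,0],[1,0.85,0.96,0,0],[1,0.85,0.96,0,0],[1,0.85,0.96,0,0]],
])

```text
t: 4.3
tool_pos: [0.3844, -0.3571, 0.2415]
tcp_rot: [3.141, 0.0, 1.631]
force: [1.8, -0.0, 0.0]
opening: 0.0878
gripper_force: 0.0
```

apply_moves([
  [[1,0.85,0.97,0,0],[1,0.85,0.97,0,0],[1,0.85,0.97,0,0],[1,0.85,0.97,0,0],[1,0.85,0.97,0,0],[1,0,0,0,0],[1,0,0,0,0]],
])

```text
t: 5.18
tool_pos: [0.566, -0.1768, 0.2412]
tcp_rot: [-3.141, 0.0, 1.633]
force: [-0.9, -0.2, -0.7]
opening: 0.0879
gripper_force: 0.0
```

```bash
cat > m.py <<'E'
from h import *
import sys
np.set_printoptions(precision=4,suppress=True)
O=np.array([.5471,.0190]); a=np.radians(3.6); u=np.array([-np.sin(a),np.cos(a)]); v=np.array([np.cos(a),np.sin(a)])
def cl(X): return np.array([(X[:2]-O)@u,-(X[:2]-O)@v,X[2]])*1000   # clamp frame mm
def look(name,cs,labels):
    P={n:cams.camera(n) for n in cs}
    for n,p in P.items():
        if n=="wrist" and name: cv2.imwrite("pics/%s.png"%name,cv2.cvtColor(p["pixels"],cv2.COLOR_RGB2BGR))
    for l in labels:
        obs=[]
        for n,p in P.items():
            r=pinpoint(l,p)
            if r:
                print(l,n,r[0]["score"],np.array(r[0]["pixel"]),end=" ")
                if r[0]["score"]>.3: obs.append((p,r[0]["pixel"]))
        if len(obs)>1: X,e=tri(obs); print("\n   ",X,"clamp mm",cl(X),"err mm",np.array(e)*1000)
    s=ctrl.observe(); print(s["t"],s["tool_pos"],s["tcp_rot"],"tcp clamp",cl(s["tool_pos"]))
E
python3 -c "
from m import *
look('c',['wrist','top','scene'],['grip','guard','pad_free','bar_end','clamp','carriage','frame'])"
```

```text
grip wrist 0.84 [280.2 158.6] grip top 0.94 [337.5 224.9] grip scene 0.96 [231.9 232.5] 
    [ 0.5622 -0.1371  0.1011] clamp mm [-156.7352   -5.2378  101.0588] err mm [1.0597 2.7904 1.8236]
guard wrist 0.64 [283.7 138.7] guard top 0.89 [327.6 224.3] guard scene 0.78 [240.6 225.3] 
    [ 0.5632 -0.1173  0.1095] clamp mm [-137.0301   -7.482   109.4782] err mm [1.3015 2.3718 1.1758]
pad_free wrist 0.74 [278.4  42.8] pad_free top 0.93 [277.1 234.1] pad_free scene 0.91 [281.4 220.4] 
    [ 0.5516 -0.0209  0.0378] clamp mm [-40.1461  -2.027   37.8239] err mm [1.6752 4.7746 3.1605]
bar_end wrist 0.76 [261.4  37.5] bar_end top 0.98 [275.1 242.8] bar_end scene 0.68 [276.  215.9] 
    [ 0.5327 -0.018   0.0322] clamp mm [-36.014   16.692   32.2243] err mm [3.713  3.1988 1.2556]
clamp wrist 0.63 [276.2  12. ] clamp top 0.83 [253.9 236.6] clamp scene 0.83 [295.7 221.9] 
    [ 0.5469  0.0244 -0.0087] clamp mm [ 5.4274 -0.1722 -8.7485] err mm [0.3709 0.2667 0.1842]
carriage wrist 0.55 [276.5 148.3] carriage top 0.86 [323.8 233. ] carriage scene 0.61 [232.4 259.9] 
    [ 0.5541 -0.1357 -0.0127] clamp mm [-154.8545    2.7218  -12.6979] err mm [2.5935 5.1607 6.5113]
frame top 0.68 [336.2 228.1] 6.375 [ 0.5663 -0.1765  0.2413] [ 3.1416 -0.      1.6338] tcp clamp [-196.3591   -6.8939  241.3353]
```

View pics/c.png

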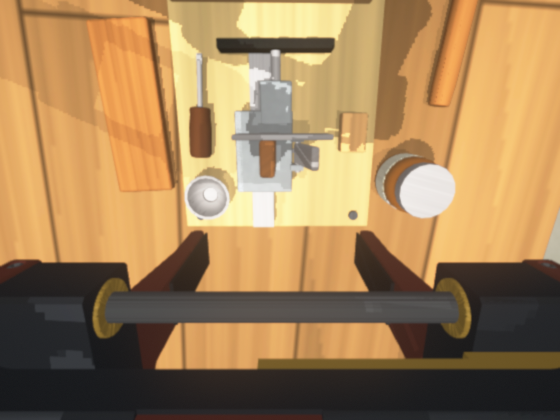

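The wrist view shows the handle post at (267,158), lever (308,155), guard across (282,136) and pad (276,45). The fingers are clear of the dish and block. The measured points agree on a travel of about 20 mm, so I'll go to just above the handle and check there.

apply_moves([
  [[1,0.48,0,0,0],[1,0.48,0,0,0],[1,0,0,0.75,0],[1,0,0,0.75,0],[1,0,0,0.75,0],[1,0,0,0,0]],
])

```text
t: 7.12
tool_pos: [0.5625, -0.1365, 0.1486]
tcp_rot: [-3.137, -0.002, 1.635]
force: [-0.1, -1.1, 0.7]
opening: 0.0877
gripper_force: 0.0
```

```bash
python3 -c "
from m import *
look('d',['wrist','scene'],['grip','guard'])"
```

```text
grip wrist 0.64 [284.5 233.1] grip scene 0.87 [230.3 230.6] 
    [ 0.5631 -0.1362  0.1066] clamp mm [-155.8612   -6.2011  106.6014] err mm [1.8495 1.8495]
guard wrist 0.69 [285.4 207.2] guard scene 0.91 [238.8 226.9] 
    [ 0.5628 -0.1184  0.1042] clamp mm [-138.065    -7.0005  104.2494] err mm [1.5537 1.5537]
7.425 [ 0.5646 -0.1382  0.1533] [3.1388 0.001  1.6339] tcp clamp [-158.0352   -7.5705  153.274 ]
```

View pics/d.png

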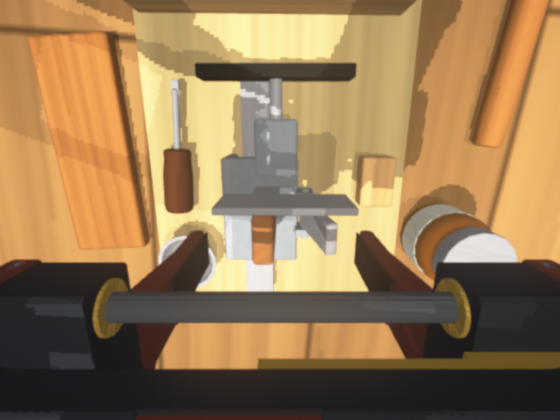

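Height and position check out (grip z 106.6 mm, TCP 8 mm farther back than needed to touch the guard). Descend and squeeze.

apply_moves([
  [[1,0,0,0.6,0],[1,0,0,0.57,0],[1,0,0,0,0],[-1,0,0,0,0],[-1,0,0,0,0],[-1,0,0,0,0],[-1,0,0,0,0],[-1,0,0,0,0]],
], newtons=45)

```text
t: 8.43
tool_pos: [0.5642, -0.1385, 0.1072]
tcp_rot: [3.14, 0.001, 1.634]
force: [-12.4, 0.4, 14.5]
opening: 0.0416
gripper_force: 24.2
```

apply_moves([
  [[-1,0,0,0,0],[-1,0,0,0,0],[-1,0,0,0,0],[-1,0,0,0,0]],
])

```text
t: 8.93
tool_pos: [0.5641, -0.1385, 0.1073]
tcp_rot: [3.14, 0.001, 1.634]
force: [-5.1, 0.7, 9.0]
opening: 0.0411
gripper_force: 45.0
```

```bash
python3 -c "
from m import *
look('',['wrist','scene','top'],['grip','guard','pad_free'])
s=ctrl.observe();print(s['force'],s['opening'],s['gripper_force'])"
```

```text
grip wrist 0.63 [281.6 256.4] grip scene 0.96 [230.2 230.2] grip top 0.76 [338.7 226.1] 
    [ 0.5609 -0.1379  0.1054] clamp mm [-157.4355   -3.9016  105.4313] err mm [3.9833 1.2466 4.1098]
guard wrist 0.94 [285.3 225.9] guard scene 0.66 [373.1 285.4] guard top 0.77 [328.7 223.1] 
    [ 0.6411 -0.0751  0.1273] clamp mm [-99.7901 -87.8652 127.2614] err mm [ 84.0835 173.6551  90.1057]
pad_free wrist 0.91 [271.9  47.8] pad_free scene 0.74 [282.  217.8] pad_free top 0.86 [278.  235.1] 
    [ 0.5498 -0.0206  0.0449] clamp mm [-39.6483  -0.1821  44.9014] err mm [1.6089 5.2044 6.7858]
9.525 [ 0.5641 -0.1385  0.1073] [3.1398 0.0011 1.6335] tcp clamp [-158.27     -7.0474  107.2714]
[-4.3449  1.3076  8.2571] 0.041494306969591006 45.00908017158508
```

Squeezed (opening 41.5 mm at 45 N). Slide forward to just short of the frame, and meanwhile measure the stop in the picture.

apply_moves([
  [[-1,0.1,0,0,0],[-1,0.12,0,0,0],[-1,0.12,0,0,0],[-1,0.12,0,0,0],[-1,0.12,0,0,0],[-1,0.12,0,0,0],[-1,0.1,0,0,0],[-1,0,0,0,0]],
])

```text
t: 10.52
tool_pos: [0.5621, -0.1071, 0.1073]
tcp_rot: [3.14, 0.002, 1.633]
force: [-4.2, -1.6, 9.0]
opening: 0.0414
gripper_force: 45.0
```

```bash
python3 - <<'E'
from m import *
look('',['wrist','scene','top'],['grip','guard','pad_free'])
s=ctrl.observe();print(s['force'],s['opening'],s['gripper_force'])
p=cams.camera("top"); im=p["pixels"]
# rectify to clamp frame at z=.055: 1 px=0.5mm, x 60..240, y -130..130
xs=np.array([160,240,240,160]);ys=np.array([-120,-120,120,120])
R=np.array(p["R"]);t=np.array(p["t"]);src=[]
for x,y in zip(xs,ys):
    w=O+u*x/1000-v*y/1000; c=R@np.array([w[0],w[1],.055])+t; src.append([p["fx"]*c[0]/c[2]+p["cx"],p["fy"]*c[1]/c[2]+p["cy"]])
dst=np.array([[(x-160)*6,(y+120)*2] for x,y in zip(xs,ys)],np.float32)
H=cv2.getPerspectiveTransform(np.array(src,np.float32),dst)
o=cv2.warpPerspective(im,H,(480,480),flags=cv2.INTER_CUBIC)
for k in range(0,9): cv2.line(o,(k*60,0),(k*60,10),(0,255,0),1)
cv2.imwrite("pics/e.png",cv2.cvtColor(o,cv2.COLOR_RGB2BGR))
g=cv2.cvtColor(o,cv2.COLOR_RGB2GRAY)
for a,b in((60,130),(190,300),(350,420)): print([int(q) for q in g[a:b].mean(0)[::9]])
E
```

```text
grip scene 0.74 [247.  225.3] guard wrist 0.55 [281.5 229.6] guard scene 0.55 [254.1 219.2] guard top 0.72 [310.8 225.5] 
    [ 0.5609 -0.0873  0.104 ] clamp mm [-106.9509   -7.1024  103.9565] err mm [1.3865 1.6397 1.1766]
pad_free wrist 0.73 [273.4  49.5] pad_free scene 0.72 [291.9 212.8] pad_free top 0.91 [263.1 235.9] 
    [0.548  0.0094 0.0389] clamp mm [-9.6237 -0.3061 38.8601] err mm [3.4536 2.5241 5.7845]
11.125 [ 0.5621 -0.1071  0.1073] [3.1397 0.002  1.6333] tcp clamp [-126.78     -7.0493  107.2804]
[-4.7909 -0.5842  7.5723] 0.041203875023013245 45.00950217247009
[86, 84, 119, 139, 146, 146, 143, 139, 137, 136, 136, 138, 139, 139, 142, 124, 117, 139, 151, 154, 154, 154, 158, 129, 77, 39, 29, 29, 27, 29, 46, 57, 62, 68, 74, 78, 79, 77, 75, 74, 73, 74, 73, 73, 72, 71, 72, 70, 69, 86, 128, 152, 154, 153]
[65, 64, 98, 135, 148, 150, 150, 147, 145, 143, 141, 139, 139, 139, 141, 137, 125, 123, 138, 150, 153, 154, 155, 127, 77, 38, 29, 31, 29, 32, 47, 57, 60, 60, 60, 59, 59, 59, 59, 58, 57, 58, 58, 60, 62, 62, 62, 60, 61, 87, 134, 151, 153, 153]
[89, 80, 89, 120, 142, 149, 150, 148, 147, 147, 144, 143, 143, 144, 144, 145, 137, 110, 115, 130, 135, 136, 140, 116, 70, 36, 29, 30, 27, 28, 47, 56, 65, 75, 79, 83, 80, 74, 72, 73, 73, 73, 72, 72, 73, 75, 76, 75, 64, 89, 139, 150, 152, 151]
```

View pics/e.png

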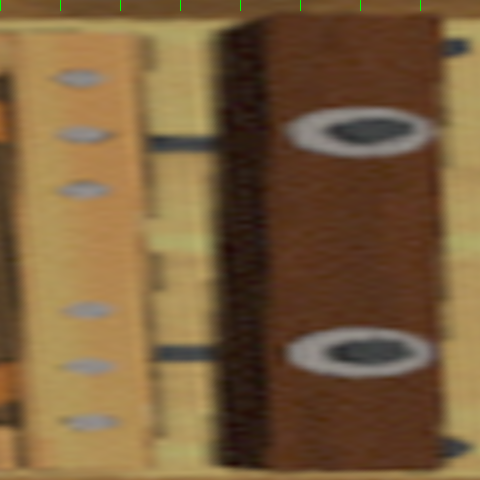

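The rectified top view puts the stop face at x≈204 (edge at column 267, far edge at 441, 29 mm apart against the stated 30). The frame's end is at x≈184.5 (column 148). Contact should come at a travel of about 84, so the right notch is k=5: rest at 98.5 with the pad in ≈14.5 mm, and release at 99–101. The carriage is at ≈51. Keep pushing slowly.

apply_moves([
  [[-1,0.1,0,0,0],[-1,0.1,0,0,0],[-1,0.1,0,0,0],[-1,0.1,0,0,0],[-1,0.1,0,0,0],[-1,0.05,0,0,0]],
])

```text
t: 11.92
tool_pos: [0.5608, -0.0862, 0.1073]
tcp_rot: [3.139, 0.004, 1.633]
force: [-4.0, -6.1, 8.2]
opening: 0.0414
gripper_force: 45.0
```

apply_moves([
  [[-1,0.1,0,0,0],[-1,0.1,0,0,0],[-1,0.08,0,0,0],[-1,0.05,0,0,0]],
])

```text
t: 12.42
tool_pos: [0.5599, -0.0731, 0.1073]
tcp_rot: [3.14, 0.004, 1.633]
force: [-3.7, -7.4, 8.2]
opening: 0.0414
gripper_force: 45.0
```

apply_moves([
  [[-1,0.05,0,0,0],[-1,0.05,0,0,0],[-1,0.05,0,0,0],[-1,0,0,0,0],[-1,0,0,0,0]],
])

```text
t: 13.05
tool_pos: [0.5596, -0.0678, 0.1073]
tcp_rot: [3.139, 0.005, 1.632]
force: [-3.9, -8.8, 8.5]
opening: 0.0414
gripper_force: 45.0
```

```bash
python3 - <<'E'
from m import *
look('',['wrist','scene','top'],['grip','guard','pad_free'])
for i in range(4):
    p=cams.camera("top"); s=ctrl.observe();print(s['force'],s['force'][:2]@u,s['opening'],s['gripper_force'])
f=trace("frame",p)[0]
ys,xs=np.nonzero(f["mask"]); P=np.array([atz(p,(x,y),.055)[:2] for x,y in zip(xs,ys)])*1000
print(cv2.minAreaRect(P.astype(np.float32)))
E
```

```text
grip wrist 0.75 [279.8 259.4] grip scene 0.74 [261.7 213.2] grip top 0.65 [301.4 226.3] 
    [ 0.5584 -0.0675  0.1043] clamp mm [-87.09    -5.8898 104.3028] err mm [0.6689 0.7473 1.3338]
guard wrist 0.94 [283.9 225.5] guard scene 0.58 [267.5 206.1] guard top 0.57 [289.9 225.5] 
    [ 0.5578 -0.0474  0.1104] clamp mm [-66.9101  -6.4628 110.4316] err mm [2.9362 4.6551 1.7852]
pad_free wrist 0.75 [271.   49.9] pad_free scene 0.6 [306.6 204.4] pad_free top 0.82 [242.3 237.6] 
    [0.5442 0.0513 0.0329] clamp mm [32.4028  0.8516 32.9325] err mm [1.6637 2.468  4.1213]
13.65 [ 0.5596 -0.0678  0.1073] [3.1395 0.0051 1.6322] tcp clamp [-87.4373  -7.0229 107.2984]
[-4.1752 -8.5066  8.4416] -8.227644848759251 0.0413172058671378 45.01688003540039
[-3.832  -7.7039  8.6977] -7.448036655937714 0.04117010077399973 45.01677095890045
[-3.9762 -8.2041  8.5417] -7.938199623616164 0.041689092599338985 45.01681923866272
[-3.2589 -9.4778  7.2588] -9.254446200647232 0.041722521109740035 45.0170624256134Traceback (most recent call last):
  File "<stdin>", line 5, in <module>
IndexError: list index out of range
```

apply_moves([
  [[-1,0.05,0,0,0],[-1,0.05,0,0,0],[-1,0.05,0,0,0],[-1,0.05,0,0,0],[-1,0.04,0,0,0],[-1,0,0,0,0],[-1,0,0,0,0]],
])

```text
t: 14.78
tool_pos: [0.5591, -0.0599, 0.1073]
tcp_rot: [3.139, 0.008, 1.631]
force: [-3.2, -14.1, 7.2]
opening: 0.0416
gripper_force: 45.0
```

```bash
python3 - <<'E'
from m import *
look('f',['wrist','scene','top'],['grip','guard','pad_free'])
F=[]
for i in range(4):
    p=cams.camera("top"); F.append(ctrl.observe()['force'][:2]@u)
print(F)
im=p["pixels"]
xs=np.array([0,240,240,0]);ys=np.array([-125,-125,125,125])
R=np.array(p["R"]);t=np.array(p["t"]);src=[]
for x,y in zip(xs,ys):
    w=O+u*x/1000-v*y/1000; c=R@np.array([w[0],w[1],.055])+t; src.append([p["fx"]*c[0]/c[2]+p["cx"],p["fy"]*c[1]/c[2]+p["cy"]])
dst=np.array([[x*3,(y+125)*2] for x,y in zip(xs,ys)],np.float32)
H=cv2.getPerspectiveTransform(np.array(src,np.float32),dst)
o=cv2.warpPerspective(im,H,(720,500),flags=cv2.INTER_CUBIC)
cv2.imwrite("pics/g.png",cv2.cvtColor(o,cv2.COLOR_RGB2BGR))
E
```

```text
grip wrist 0.65 [280.5 258.8] grip scene 0.93 [265.3 211.6] grip top 0.75 [298.9 227.1] 
    [ 0.5579 -0.0607  0.1031] clamp mm [-80.2567  -5.7865 103.0505] err mm [1.5236 2.222  3.5768]
guard wrist 0.95 [283.7 224.9] guard scene 0.62 [271.1 205.8] guard top 0.83 [287.7 226.5] 
    [ 0.5572 -0.0412  0.1059] clamp mm [-60.7402  -6.3087 105.9224] err mm [3.3627 2.8656 1.1005]
pad_free scene 0.65 [309.3 199.5] pad_free top 0.95 [237.4 233.9] 
    [0.5482 0.0575 0.0497] clamp mm [38.3616 -3.4761 49.69  ] err mm [0.2244 0.2244]
15.375 [ 0.5591 -0.0599  0.1073] [3.1394 0.008  1.6309] tcp clamp [-79.5181  -7.0051 107.2861]
[np.float64(-14.102794634268378), np.float64(-13.834671941717103), np.float64(-14.53533739849733), np.float64(-13.164847935408035)]
```

View pics/g.png

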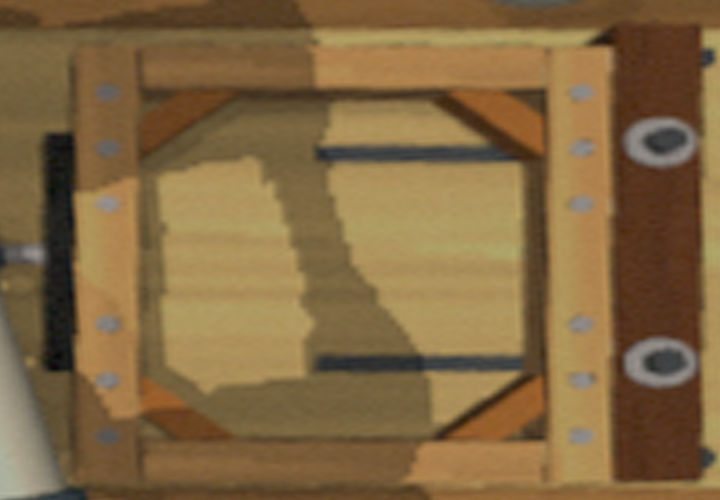

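The frame is flush and square against the stop (edge at column 612 → x≈204), and the pad is against the rail at column 75. Force rose 0.7 N/mm, as the spring should. The carriage is at ≈98; go to ≈100.6.

apply_moves([
  [[-1,0.04,0,0,0],[-1,0.04,0,0,0],[-1,0,0,0,0],[-1,0,0,0,0]],
])

```text
t: 16.08
tool_pos: [0.5589, -0.0573, 0.1073]
tcp_rot: [3.139, 0.009, 1.63]
force: [-3.3, -16.1, 7.4]
opening: 0.0417
gripper_force: 45.0
```

```bash
python3 - <<'E'
from m import *
for i in range(3): look('',['wrist','scene','top'],['grip','guard','pad_free'])
E
```

```text
grip wrist 0.93 [281.1 256.2] grip scene 0.85 [268.8 212.2] grip top 0.89 [296.2 228.3] 
    [ 0.558  -0.056   0.0994] clamp mm [-75.5138  -6.2163  99.4205] err mm [0.9423 4.655  4.5995]
guard scene 0.86 [273.7 204.8] guard top 0.76 [284.2 225.2] 
    [ 0.5588 -0.0369  0.1097] clamp mm [-56.5617  -8.1229 109.6649] err mm [1.9001 1.9001]
pad_free wrist 0.22 [170.3 243.8] pad_free scene 0.81 [309.8 202.8] pad_free top 0.83 [235.  232.5] 
    [0.5506 0.061  0.0387] clamp mm [41.6632 -6.0842 38.666 ] err mm [2.3667 2.3667]
16.675 [ 0.5589 -0.0573  0.1073] [3.1393 0.009  1.6304] tcp clamp [-76.9129  -7.005  107.3225]
grip wrist 0.69 [281.3 259.1] grip scene 0.78 [264.7 211.1] grip top 0.79 [296.  228.3] 
    [ 0.5564 -0.0582  0.1015] clamp mm [-77.6183  -4.4329 101.5323] err mm [2.545  0.7382 1.8938]
guard wrist 0.79 [283.  228.2] guard scene 0.55 [274.1 208.3] guard top 0.75 [254.4 236.6] 
    [ 0.5496 -0.0167  0.0962] clamp mm [-35.8111  -0.2573  96.2326] err mm [24.5061 19.0501 39.9136]
pad_free wrist 0.57 [537.7  79.8] pad_free scene 0.57 [309.4 203. ] pad_free top 0.74 [236.1 237.8] 
    [0.5842 0.0318 0.1504] clamp mm [ 10.4523 -37.8392 150.3741] err mm [39.7901 36.0558 55.7052]
17.275 [ 0.5589 -0.0573  0.1073] [3.1393 0.0091 1.6304] tcp clamp [-76.9164  -7.0132 107.3329]
grip wrist 0.72 [282.5 256.5] grip scene 0.83 [266.1 213.7] grip top 0.64 [295.2 228.6] 
    [ 0.5575 -0.0577  0.0954] clamp mm [-77.2274  -5.5316  95.3657] err mm [2.3788 1.0669 2.9151]
guard wrist 0.87 [283.7 228.8] guard scene 0.58 [272.9 205.8] guard top 0.8 [283.  227.8] 
    [ 0.5566 -0.0368  0.1047] clamp mm [-56.2762  -5.953  104.7058] err mm [2.7389 2.548  3.7695]
pad_free scene 0.58 [310.3 201.5] pad_free top 0.96 [234.7 236.1] 
    [0.5447 0.0638 0.0348] clamp mm [44.8966 -0.4218 34.8316] err mm [0.0843 0.0843]
17.875 [ 0.5589 -0.0573  0.1073] [3.1393 0.009  1.6304] tcp clamp [-76.8926  -7.0047 107.3043]
```

Vision, dead reckoning and force all agree on a travel of about 100.6. Let go.

apply_moves([
  [[0.4,0,0,0,0],[0.4,-0.05,0,0,0],[0.8,-0.05,0,0,0],[1,0,0,0,0],[1,0,0,0,0]],
])

```text
t: 18.5
tool_pos: [0.5585, -0.0562, 0.1043]
tcp_rot: [-3.141, -0.0, 1.634]
force: [-0.6, -1.0, 0.2]
opening: 0.0863
gripper_force: 0.3
```

```bash
python3 - <<'E'
from m import *
for i in range(2): look('h',['wrist','scene','top'],['grip','guard','pad_free'])
E
```

```text
grip wrist 0.85 [283.5 274.6] grip scene 0.63 [261.3 213.2] 
    [ 0.5586 -0.0655  0.1021] clamp mm [-85.0999  -6.1349 102.0576] err mm [2.1648 2.1648]
guard wrist 0.66 [283.3 244. ] guard scene 0.65 [271.5 204.8] guard top 0.78 [288.9 226.1] 
    [ 0.5578 -0.043   0.1118] clamp mm [-62.5846  -6.8158 111.8203] err mm [1.5336 0.8284 1.126 ]
pad_free wrist 0.69 [273.5  66.4] pad_free scene 0.63 [306.3 201.8] pad_free top 0.79 [241.7 235.3] 
    [0.5463 0.0505 0.045 ] clamp mm [31.5074 -1.2093 45.0313] err mm [1.3426 0.6937 1.9482]
19.1 [ 0.5587 -0.0563  0.1045] [-3.1416 -0.0001  1.6338] tcp clamp [-75.921   -6.859  104.5181]
grip wrist 0.79 [279.9 274.1] grip scene 0.74 [263.5 213.1] grip top 0.7 [286.3 226. ] 
    [ 0.5584 -0.0545  0.1037] clamp mm [-74.0335  -6.6266 103.7499] err mm [ 7.5453  8.5471 14.7499]
guard wrist 0.77 [283.2 243.3] guard scene 0.81 [272.9 208. ] guard top 0.59 [290.1 227.2] 
    [ 0.5584 -0.0445  0.1044] clamp mm [-64.0937  -7.322  104.3611] err mm [0.4852 2.9371 3.1926]
pad_free scene 0.8 [307.  201.3] pad_free top 0.56 [242.  235.1] 
    [0.547  0.0499 0.0474] clamp mm [30.8284 -1.8126 47.3974] err mm [2.2258 2.2258]
19.7 [ 0.5587 -0.0564  0.1045] [-3.1415  0.      1.6337] tcp clamp [-75.9898  -6.8308 104.5206]
```

View pics/h.png

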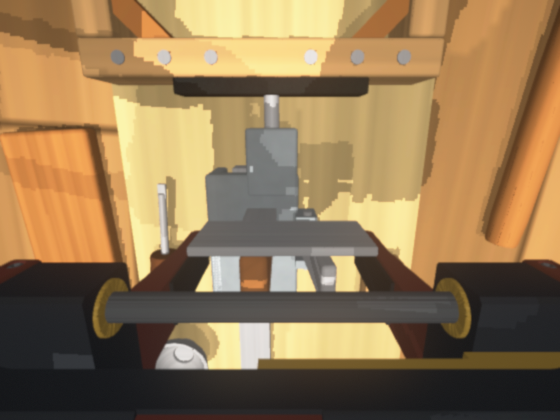

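The wrist view shows the frame on the pad with the lever swung out. The carriage has moved back a little, but the numbers don't settle which notch it is in. Raise clear and measure properly.

apply_moves([
  [[1,0,0,-0.5,0],[1,0,0,-0.8,0],[1,0,0,-1,0],[1,-0.8,0,-1,0],[1,-1,0,0,0],[1,-1,0,0,0],[1,0,0,0,0],[1,0,0,0,0]],
])

```text
t: 20.7
tool_pos: [0.5658, -0.1678, 0.2375]
tcp_rot: [3.141, -0.0, 1.634]
force: [0.2, -0.3, 0.1]
opening: 0.0875
gripper_force: 0.0
```

```bash
python3 - <<'E'
from m import *
look('i',['wrist','scene','top'],['grip','guard','pad_free','bar_end'])
look('',['wrist','scene','top'],['grip','guard','pad_free','bar_end'])
p=cams.camera("wrist"); np.savez("w.npz",**{k:p[k] for k in("pixels","fx","fy","cx","cy","R","t")})
E
```

```text
grip wrist 0.57 [282.3  86. ] grip scene 0.62 [265.7 212.6] grip top 0.81 [299.3 226.8] 
    [ 0.5595 -0.0621  0.1037] clamp mm [-81.693   -7.2691 103.6518] err mm [0.6358 3.1646 3.555 ]
guard wrist 0.57 [285.4  59.1] guard scene 0.92 [270.6 207.2] guard top 0.57 [289.3 225.8] 
    [ 0.5597 -0.0444  0.1099] clamp mm [-64.0457  -8.6126 109.8822] err mm [3.4578 2.382  1.342 ]
pad_free scene 0.61 [310.  204.9] pad_free top 0.71 [237.9 234.8] 
    [0.5486 0.0587 0.0303] clamp mm [39.5095 -3.9421 30.3202] err mm [1.5162 1.5162]
bar_end wrist 0.71 [262.2  48. ] bar_end scene 0.7 [276.9 218.2] bar_end top 0.73 [273.2 240.1] 
    [ 0.5359 -0.0167  0.0258] clamp mm [-34.8789  13.4354  25.835 ] err mm [1.7735 1.6558 0.8681]
21.45 [ 0.5658 -0.1682  0.2365] [-3.1415 -0.      1.6337] tcp clamp [-187.9849   -6.861   236.5053]
grip wrist 0.84 [279.8  83. ] grip scene 0.71 [263.3 215.2] grip top 0.97 [299.6 225.9] 
    [ 0.5589 -0.0633  0.098 ] clamp mm [-82.8328  -6.5691  98.012 ] err mm [3.9338 1.4454 2.7984]
guard wrist 0.91 [282.8  61.6] guard scene 0.59 [271.1 203.9] guard top 0.89 [286.5 224.4] 
    [ 0.5591 -0.0429  0.1158] clamp mm [-62.5286  -8.1315 115.8341] err mm [2.2357 2.0982 3.853 ]
pad_free scene 0.91 [306.3 205. ] pad_free top 0.66 [240.1 236.6] 
    [0.5442 0.0532 0.0295] clamp mm [34.2973  0.7238 29.4583] err mm [0.4207 0.4207]
bar_end wrist 0.74 [263.1  44.2] bar_end top 0.84 [273.6 240.1] 
    [ 0.5363 -0.0166  0.0442] clamp mm [-34.8247  12.976   44.1666] err mm [0.8778 0.8778]
22.2 [ 0.5658 -0.1682  0.2365] [3.1416 0.     1.6338] tcp clamp [-187.9715   -6.889   236.5397]
```

View pics/i.png

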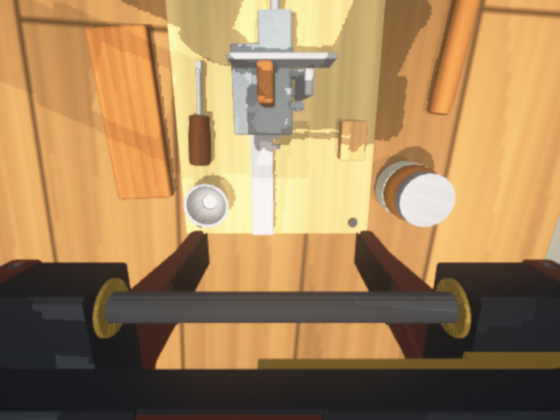

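Most of the thing looks right, but whether the pawl is in the notch is not certain: travel reads ≈95 and the lever looks less open than at rest. I'll repeat the first close view from the same place relative to the carriage and compare by matching.

apply_moves([
  [[1,0.8,0,-0.12,0],[1,0.86,0,0,0],[1,0,0,0,0],[1,0,0,0,0]],
])

```text
t: 22.75
tool_pos: [0.5616, -0.1023, 0.2413]
tcp_rot: [-3.142, 0.001, 1.634]
force: [0.3, 0.8, -0.8]
opening: 0.0878
gripper_force: 0.0
```

```bash
python3 - <<'E'
from m import *
p=cams.camera("wrist"); s=ctrl.observe(); print(s["t"],cl(s["tool_pos"]),s["tcp_rot"])
A=cv2.imread("pics/c.png"); B=cv2.cvtColor(p["pixels"],cv2.COLOR_RGB2BGR); cv2.imwrite("pics/j.png",B)
def match(x0,y0,x1,y1,n):
    T=A[y0:y1,x0:x1]; S=B[max(0,y0-35):y1+35,x0-20:x1+20]
    r=cv2.matchTemplate(S,T,cv2.TM_CCOEFF_NORMED); _,mx,_,l=cv2.minMaxLoc(r)
    print(n,mx,"dcol",l[0]-20,"drow",l[1]-min(35,y0))
match(230,128,335,142,"guard"); match(255,135,280,182,"post"); match(255,75,295,112,"body"); match(292,140,325,172,"lever"); match(215,36,336,54,"pad")
a=A[100:200,210:360];b=B[100:200,210:360]
cv2.imwrite("pics/k.png",np.hstack([cv2.resize(q,None,fx=2.6,fy=2.6,interpolation=cv2.INTER_CUBIC) for q in(a,b)]))
E
```

```text
22.8 [-122.2998   -6.8313  241.2406] [-3.1415  0.0004  1.6332]
guard 0.9648565649986267 dcol 0 drow 1
post 0.9899224638938904 dcol 0 drow 1
body 0.48433324694633484 dcol -10 drow 24
lever 0.8299051523208618 dcol -6 drow 1
pad 0.9486692547798157 dcol 0 drow 11
```

View pics/k.png

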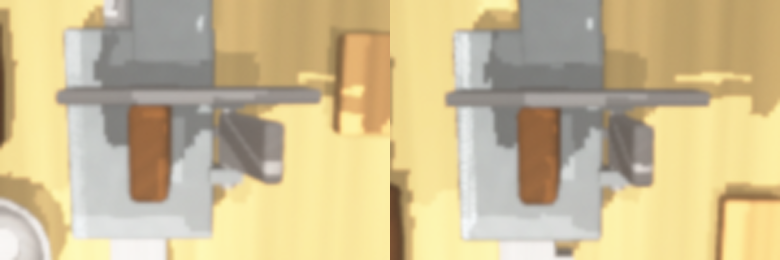

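The comparison shows post and guard matching (1 row off), but the lever 6 columns short of its rest position. So the pawl stands on a tooth: as the grip loosened, the carriage sprang back past the notch. I'll get sub-pixel numbers for the pad compression before redoing it, this time bearing on the guard while letting go.

```bash
python3 - <<'E'
from m import *
A=cv2.imread("pics/c.png",0); B=cv2.imread("pics/j.png",0)
k=8
def match(x0,y0,x1,y1,n,w=16):
    T=cv2.resize(A[y0:y1,x0:x1],None,fx=k,fy=k,interpolation=cv2.INTER_CUBIC); ya=max(0,y0-w)
    S=cv2.resize(B[ya:y1+w,x0-10:x1+10],None,fx=k,fy=k,interpolation=cv2.INTER_CUBIC)
    _,mx,_,l=cv2.minMaxLoc(cv2.matchTemplate(S,T,cv2.TM_CCOEFF_NORMED)); print(n,round(mx,3),"dcol",l[0]/k-10,"drow",l[1]/k-(y0-ya))
match(232,130,335,140,"guard");match(255,145,280,182,"post");match(220,34,333,55,"pad");match(225,40,265,54,"padL");match(285,40,330,54,"padR")
p=cams.camera("wrist")
for l in("clamp","carriage","lever"):
    for q in pinpoint(l,p)[:1]+boxes_of(l,p)[:1]: print(l,q)
# wrist-only estimates with known heights
for i in range(3):
    p=cams.camera("wrist")
    for l,z in(("grip",.106),("guard",.102),("pad_free",.046),("bar_end",.033)):
        r=pinpoint(l,p)
        if r and r[0]["score"]>.4: print(l,cl(atz(p,r[0]["pixel"],z)),end=" ")
    print()
# rail near edge column profile rows
print(p["pixels"][0:60,230:320].mean((1,2)).astype(int), p["pixels"][0:60,190:215].mean((1,2)).astype(int))
E
```

```text
guard 0.968 dcol -0.125 drow 0.875
post 0.994 dcol -0.25 drow 0.875
pad 0.973 dcol -0.25 drow 11.125
padL 0.973 dcol -3.75 drow 10.875
padR 0.967 dcol -0.125 drow 10.875
clamp {'pixel': [275.4, 79.9], 'score': 0.64}
clamp {'pixel': [277.7, 136.8], 'score': 0.75}
carriage {'pixel': [273.2, 151.5], 'score': 0.83}
carriage {'pixel': [272.8, 134.9], 'score': 0.78}Traceback (most recent call last):
  File "<stdin>", line 11, in <module>
ValueError: it knows: bar_end, carriage, clamp, corner_block, frame, glue_bottle, grip, guard, hammer, pad_free, tack_dish, tack_jar, tack_lifter
```

The pad is pushed in by 11.8 mm now. At release it was ≈20 mm in, and 16 N agrees with that. So I should hold the guard with the fingers while letting go, at about +5.5 mm from here. Go down, feel for the guard, then squeeze.

apply_moves([
  [[1,0.5,0,0,0],[1,0.5,0,0.6,0],[1,0,0,0.8,0],[1,0,0,0.8,0],[1,0,0,0.8,0],[1,0,0,0.38,0],[1,0,0,0,0],[1,0,0,0,0]],
])

```text
t: 24.05
tool_pos: [0.5598, -0.0619, 0.1079]
tcp_rot: [3.139, 0.0, 1.634]
force: [-0.1, -1.0, 0.1]
opening: 0.088
gripper_force: 0.0
```

apply_moves([
  [[0.75,0.05,0,0,0],[0.75,0.03,0,0,0],[0.75,0,0,0,0]],
])

```text
t: 24.42
tool_pos: [0.559, -0.0587, 0.1066]
tcp_rot: [3.141, 0.0, 1.634]
force: [-0.8, 1.0, -0.4]
opening: 0.0773
gripper_force: 0.0
```

```bash
python3 -c "
from m import *
s=ctrl.observe();print(s['t'],cl(s['tool_pos']),s['force'][:2]@u,s['force'],s['opening'])"
```

```text
24.425 [-78.3091  -7.0463 106.5777] 1.0252414828509733 [-0.8421  0.9743 -0.4026] 0.0772668388977058
```

apply_moves([
  [[0.75,0.03,0,0,0],[0.75,0.02,0,0,0],[0.75,0,0,0,0]],
])

```text
t: 24.8
tool_pos: [0.5587, -0.0567, 0.1061]
tcp_rot: [-3.141, -0.0, 1.634]
force: [-0.7, 0.3, -0.9]
opening: 0.0771
gripper_force: 0.0
```

apply_moves([
  [[0.75,0.02,0,0,0],[0.75,0.02,0,0,0],[0.75,0,0,0,0]],
])

```text
t: 25.18
tool_pos: [0.5587, -0.0562, 0.1061]
tcp_rot: [3.142, 0.002, 1.633]
force: [0.6, -5.0, -0.7]
opening: 0.0765
gripper_force: 2.5
```

```bash
python3 -c "
from m import *
s=ctrl.observe();print(s['t'],cl(s['tool_pos']),s['force'][:2]@u,s['force'],s['opening'])"
```

```text
25.175 [-75.7649  -6.8323 106.1373] -5.051070275389037 [ 0.6279 -5.0216 -0.7138] 0.07645182428227933
```

Guard contact at TCP x −76, i.e. a travel of 93.0, confirms it. Squeeze and push 7 mm on.

apply_moves([
  [[-1,0,0,0,0],[-1,0,0,0,0],[-1,0,0,0,0],[-1,0,0,0,0],[-1,0,0,0,0],[-1,0,0,0,0],[-1,0,0,0,0],[-1,0,0,0,0]],
], newtons=45)

```text
t: 26.18
tool_pos: [0.5588, -0.0565, 0.1063]
tcp_rot: [3.141, 0.002, 1.633]
force: [-0.8, -5.5, -0.5]
opening: 0.0412
gripper_force: 48.5
```

apply_moves([
  [[-1,0.04,0,0,0],[-1,0.04,0,0,0],[-1,0.04,0,0,0],[-1,0.04,0,0,0],[-1,0.03,0,0,0],[-1,0,0,0,0],[-1,0,0,0,0]],
])

```text
t: 27.05
tool_pos: [0.5585, -0.0511, 0.1063]
tcp_rot: [3.141, 0.006, 1.632]
force: [0.2, -14.6, -1.5]
opening: 0.0411
gripper_force: 53.0
```

```bash
python3 -c "
from m import *
s=ctrl.observe();print(s['t'],cl(s['tool_pos']),s['force'][:2]@u,s['force'],s['opening'])"
```

```text
27.05 [-70.6828  -6.9736 106.3039] -14.579369242769804 [  0.1837 -14.5966  -1.5122] 0.04109982572539623
```

apply_moves([
  [[-1,0.03,0,0,0],[-1,0.02,0,0,0],[-1,0,0,0,0]],
])

```text
t: 27.42
tool_pos: [0.5584, -0.0495, 0.1063]
tcp_rot: [3.141, 0.007, 1.632]
force: [1.5, -15.8, -1.8]
opening: 0.0415
gripper_force: 53.9
```

apply_moves([
  [[0.8,0,0,0,0],[0.8,0,0,0,0],[0.8,0,0,0,0],[0.8,0,0,0,0]],
])

```text
t: 27.92
tool_pos: [0.5609, -0.0493, 0.1074]
tcp_rot: [3.134, 0.007, 1.632]
force: [10.1, -13.6, -2.5]
opening: 0.077
gripper_force: 7.4
```

```bash
python3 - <<'E'
from m import *
s=ctrl.observe();print(s['t'],cl(s['tool_pos']),s['force'][:2]@u,s['force'],s['opening'])
p=cams.camera("wrist"); B=cv2.cvtColor(p["pixels"],cv2.COLOR_RGB2BGR); cv2.imwrite("pics/l.png",B)
A=cv2.imread("pics/h.png"); a=A[210:300,190:380]; b=B[210:300,190:380]
cv2.imwrite("pics/m.png",np.hstack([cv2.resize(q,None,fx=2.1,fy=2.1) for q in(a,b)]))
E
```

```text
27.925 [-69.0666  -9.5297 107.4103] -14.228497106865127 [ 10.0896 -13.6218  -2.5085] 0.07702780438603053
```

View pics/m.png

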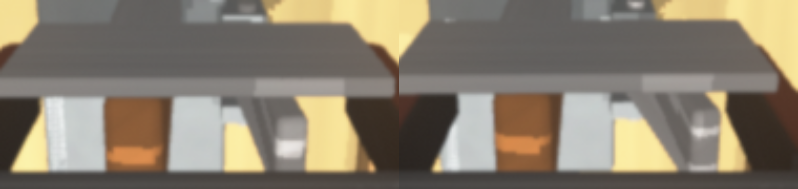

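The lever (right half, edge at column 718 against 305+399=704 before, measured from its post) now stands farther out, so the pawl has dropped into the notch. Back off gently from the guard, rise, and repeat the comparison view.

apply_moves([
  [[0.8,-0.06,0,0,0],[0.8,-0.06,0,0,0],[1,-0.1,0,0,0],[1,0,0,0,0],[1,0,0,-0.8,0],[1,0,0,-1,0],[1,0,0,-1,0],[1,-0.8,0,-0.58,0]],
])

```text
t: 28.98
tool_pos: [0.561, -0.0847, 0.2441]
tcp_rot: [3.139, -0.0, 1.637]
force: [0.2, -1.5, -0.4]
opening: 0.0879
gripper_force: 0.0
```

apply_moves([
  [[1,-0.13,0,0,0],[1,0,0,0,0],[1,0,0,0,0],[1,0,0,0,0]],
])

```text
t: 29.48
tool_pos: [0.5606, -0.0907, 0.2402]
tcp_rot: [-3.14, -0.001, 1.635]
force: [-0.4, -0.3, 0.2]
opening: 0.0878
gripper_force: 0.0
```

```bash
cat > n.py <<'E'
from m import *
p=cams.camera("wrist"); s=ctrl.observe(); print(s["t"],cl(s["tool_pos"]),s["tcp_rot"],s["force"])
A=cv2.imread("pics/c.png",0); B=cv2.cvtColor(p["pixels"],cv2.COLOR_RGB2GRAY); cv2.imwrite("pics/n.png",cv2.cvtColor(p["pixels"],cv2.COLOR_RGB2BGR))
k=8
def match(x0,y0,x1,y1,n,w=25):
    T=cv2.resize(A[y0:y1,x0:x1],None,fx=k,fy=k,interpolation=cv2.INTER_CUBIC); ya=max(0,y0-w)
    S=cv2.resize(B[ya:y1+w,x0-12:x1+12],None,fx=k,fy=k,interpolation=cv2.INTER_CUBIC)
    _,mx,_,l=cv2.minMaxLoc(cv2.matchTemplate(S,T,cv2.TM_CCOEFF_NORMED)); print(n,round(mx,3),"dcol",l[0]/k-12,"drow",l[1]/k-(y0-ya))
match(232,130,335,140,"guard");match(255,145,280,182,"post");match(220,34,333,55,"pad");match(285,40,330,54,"padR");match(292,140,325,172,"lever")
E
python3 n.py
```

```text
29.525 [-110.5092   -6.6971  240.4978] [-3.1403 -0.0005  1.6345] [-0.0958  0.5731  0.1226]
guard 0.8 dcol 0.0 drow 9.25
post 0.929 dcol 0.5 drow 8.375
pad 0.941 dcol 0.25 drow 23.375
padR 0.973 dcol -3.625 drow 22.875
lever 0.893 dcol 0.125 drow 8.875
```

The lever is back at its rest column, so it is locked. Align the view fully to read the pad compression without perspective error.

apply_moves([
  [[1,-0.2,0,-0.02,0],[1,0,0,0,0],[1,0,0,0,0]],
])

```text
t: 29.9
tool_pos: [0.5615, -0.0997, 0.2422]
tcp_rot: [3.141, -0.0, 1.633]
force: [0.1, -0.3, -0.8]
opening: 0.0878
gripper_force: 0.0
```

```bash
cat >> n.py <<'E'
R=np.array(p["R"]);t=np.array(p["t"])
def proj(x,y,z):
    w=O+u*x/1000-v*y/1000; c=R@np.array([w[0],w[1],z])+t; return np.array([p["fx"]*c[0]/c[2]+p["cx"],p["fy"]*c[1]/c[2]+p["cy"]])
print("rows/mm guard",proj(-60,-7,.122)-proj(-50,-7,.122),"pad top",proj(20,0,.057)-proj(30,0,.057),"pad mid",proj(20,0,.046)-proj(30,0,.046))
E
python3 n.py
```

```text
29.95 [-119.2428   -6.8768  242.1832] [ 3.1415 -0.0001  1.6336] [ 0.8443 -0.3364  0.2133]
guard 0.956 dcol 0.0 drow -0.75
post 0.993 dcol -0.25 drow -0.75
pad 0.968 dcol -0.375 drow 14.25
padR 0.948 dcol -3.5 drow 14.0
lever 0.993 dcol -0.5 drow -0.75
rows/mm guard [ 0.0057 11.6647] pad top [ 0.0649 10.7438] pad mid [ 0.0608 10.3543]
```

The lever is fully at rest (dcol ≈ 0, match 0.99). The pad is in by ≈14 mm, which is what the k=5 notch (98.5) and the stop at 204 predict. Clear off and make a last check of frame and bystanders.

apply_moves([
  [[1,-1,0,-0.5,0],[1,-1,0,0,0],[1,-1,0,0,0],[1,-1,0,0,0],[1,0,0,0,0],[1,0,0,0,0]],
])

```text
t: 30.7
tool_pos: [0.5715, -0.2587, 0.2621]
tcp_rot: [3.142, -0.001, 1.634]
force: [-0.3, 0.3, 0.3]
opening: 0.088
gripper_force: 0.0
```

```bash
python3 - <<'E'
from m import *
p=cams.camera("top"); q=cams.camera("scene")
for l,z in(("frame",.055),):
    r=trace(l,p)
    for f in r[:2]:
        ys,xs=np.nonzero(f["mask"]); P=np.array([atz(p,(x,y),z)[:2] for x,y in zip(xs,ys)])
        c=cv2.minAreaRect((P*1000).astype(np.float32)); print(f["score"],c,cl(np.array([c[0][0]/1000,c[0][1]/1000,z])))
for l in["tack_dish","corner_block","hammer","glue_bottle","tack_jar","tack_lifter"]:
    print(l,[np.array(pinpoint(l,w)[0]["pixel"]) if pinpoint(l,w) else None for w in(q,p)])
E
```

```text
0.67 ((533.3706665039062, 131.76661682128906), (221.22003173828125, 181.24237060546875), 4.0306477546691895) [113.4062   6.6216  55.    ]
tack_dish [array([192.1, 242.3]), None]
corner_block [array([269. , 284.5]), array([315.9, 190.6])]
hammer [array([370.4, 284.1]), array([237.7, 138.4])]
glue_bottle [array([407.9, 225. ]), array([164.1, 168.4])]
tack_jar [array([269.5, 329.1]), array([341.9, 160.5])]
tack_lifter [array([230.9, 212.6]), array([308. , 273.7])]
```

```bash
python3 -c "
from bench import ctrl
print(ctrl.sign_off())"
```

```text
the job is handed in; nothing more can be done
None
```

The job is handed in: the frame is flush and square (within about half a degree) against the stop, and the carriage is locked at a travel of about 98.5 mm with the pad about 14 mm in. That took two tries: the first release sprang back onto a tooth, so I squeezed and pushed again; wrist push peaked at about 16 N and the bystanders show no displacement.

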